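# Unlock the modelling board and hold it out over the stand's edge at the gauge

## Task

Put the red-handled key on the lock screw and turn the screw with it, never with the gripper itself, a quarter turn anticlockwise so that the blue arm points outward, and leave the key standing there. Then slide the board by its rear cleat straight outward along the stand, without tipping it, until its front end is level with the red pointer. Finish while holding it there, level and still, as it would tip if let go; leave the bottle, scraper and mouse alone.

Things in the scene. Friction and masses are not known exactly. Their poses are not given: they have to be found in the camera images.
- stand: Fixed plywood riser stand, a low bench 280 (x) by 300 (y) mm, top 60 mm above the table. Origin: centre of its underside, on the table. Its +y axis is 'outward', the way the board slides; the outer edge is at its y = +150 mm. Its yaw is within 0.2 rad of the world's.
- stand_edge (a point): Middle of the outer top edge of the stand (stand x 0, y +150, z 60 mm), same axes as the stand.
- latch (a joint): Quarter-turn lock screw on the stand's top near the corner at stand x -120, y +130 mm. 0 = locked: its blue arm (72 mm long from the pivot, 18 wide, 10 thick) points along the stand's +x, across the front of the board. Grows anticlockwise seen from above to 1.57 rad = open, hard stop: the arm points outward along the stand's +y. From 1.2 rad on the arm is clear of a straight board. Starts between 0 and 0.25 rad; stays where it is left (friction about 0.06 N m).
- latch_head (a point): Top centre of the screw head, on the screw's axis, 86 mm above the table. The head is a dark steel upright flat tang 26 mm long (this point's x, which is also the direction of the blue arm), 8 mm thick (its y) and 16 mm tall, on a blue disc 36 mm across whose top is 16 mm below this point. The point turns with the screw.
- key: Fork key, 97 mm tall, 0.14 kg, standing upright with its slot over the stub of the key rest. Origin: centre of its underside, between the prong tips. Two steel prongs (34 mm long along x, 8 thick, 20 deep) leave a slot 12 mm wide (y) and 20 mm deep along its x, open at both ends; on a tang the prong feet stand on the disc, with 4 mm of play across the tang (about 0.15 rad of free turn each way). Above: a hub 34 x 28 mm, a 14 mm shaft and the red handle.
- key_grip (a point): Middle of the key's red handle, 78 mm above the key's origin. The handle is 50 mm long (key x), 22 mm thick (key y), from 55 to 97 mm above the origin; pinch it across its 22 mm thickness.
- keyrest: Fixed wooden block 70 x 70 mm, 12 mm high, on which the key stands over a wooden stub of the same shape as the screw head. Origin: centre of its underside.
- board: Loose white-topped chipboard modelling board 130 mm wide (x), 300 mm long (y), 16 mm thick, lying on the stand, with a plaster head (104 mm tall, 80 mm across) fixed on it 100 mm outward of its middle. Total 0.6 to 0.9 kg; centre of mass about 115 mm from its front (+y) end. Origin: centre of its underside; +y is its front end, to go outward. It starts with its front end 40 to 60 mm short of the stand's outer edge, up to 0.05 rad askew.
- board_end (a point): Middle of the top of the board's front (+y) end edge, which has an 8 mm green strip along it: the end that must come level with the pointer.
- board_cleat (a point): Top centre of the wooden cleat, an upright batten fixed across the board near its back end (board y -137 mm): 100 mm long (board x), 22 mm thick (board y), rising 40 mm above the board's top, so this point is 56 mm above the board's underside. Pinch it across its thickness.
- gauge: Fixed steel gauge post on the table beyond the stand's outer edge, beside the board's way on the +x side, turned like the stand. Origin: on the table straight below its red pointer, 25 mm from the pointer's tip. The board's end is level with the pointer when board_end has y = 0 in this frame; that is an overhang of 150 to 180 mm past the stand's edge. It carries nothing.
- gauge_tip (a point): Tip of the red pointer (a bar 60 mm long, 5 mm wide) at the height of the board's top, 76 mm above the table, on the middle of its width; the tip stays about 25 mm beside a centred board.
- bottle: Bystander: closed glass bottle with black sleeve, 68 mm across, 200 mm tall, standing. Origin: centre of its base. Leave alone.
- scraper: Bystander: flat-bladed scraper with wooden handle, 200 mm long, lying on the table. Origin: its underside. Leave alone.
- mouse: Bystander: black computer mouse 62 x 108 x 32 mm. Origin: centre of its underside. Leave alone.
There are look-alikes about, which are no part of the job. What is shaped like the keyrest but turquoise is not meant.

How it is judged (in metres and radians):
On the way, in this order (a step that is already met when the one before it is completed fails the run):
1. the lock screw is turned open with the key standing over its head, and the board has not been shoved (30 mm) before that (value of joint latch above 1.2 rad and horizontal distance between key and latch_head below 0.008 m and angle between key's own z axis and vertical below 0.15 rad and z of key in the frame of latch_head below -0.009 m and distance of board from where it was at the start of the episode below 0.03 m), for 0.2 s.
2. the board is slid outward past the stand's edge, resting on the stand and held by the gripper (y of board_end in the frame of stand_edge above 0.04 m and contact force between the fingers and board above 0.5 N and contact force between board and stand above 0.3 N), for 0.1 s.
At the end, for the whole second after the job is handed in: Screw open past 1.2 rad, key left standing on it (8 mm, 0.15 rad), not touched; board end within 6 mm of the pointer line and 25 mm of the midline, straight within 0.10 and level within 0.05 rad, still, resting on the stand (over 1 N) and gripped (over 0.5 N), nothing else carrying it (value of joint latch above 1.2 rad and horizontal distance between key and latch_head below 0.008 m and angle between key's own z axis and vertical below 0.15 rad and z of key in the frame of latch_head below -0.009 m and contact force between the fingers and key below 0.2 N and y of board_end in the frame of gauge between -0.006 and 0.006 m and x of board_end in the frame of stand between -0.025 and 0.025 m and angle between the y axis of board and the y axis of stand, either way round below 0.1 rad and angle between board's own z axis and vertical below 0.05 rad and contact force between board and stand above 1 N and contact force between the fingers and board above 0.5 N and contact force between board and gauge below 0.3 N and contact force between board and key below 0.3 N and contact force between board and keyrest below 0.3 N and contact force between board and bottle below 0.3 N and contact force between board and scraper below 0.3 N and contact force between board and mouse below 0.3 N and contact force between board and latch_c1 below 0.3 N and linear speed of board below 0.02 m/s); the arm keeps its last pose, push and grip.
It fails at once if a bystander is moved more than 30 mm (distance of any of bottle, scraper, mouse from where it was at the start of the episode above 0.03 m).
It fails at once if the lock screw is touched by the robot itself instead of the key (contact force between any of the fingers, the arm and latch_c0 above 1 N or contact force between any of the fingers, the arm and latch_c1 above 1 N or contact force between any of the fingers, the arm and latch_c2 above 1 N).
It fails at once if the board tips (more than 0.2 rad) (angle between board's own z axis and vertical above 0.2 rad).
It also fails if it takes over 61 s, if anything falls off the work surface, if the arm or the gripper's body presses on something with over 40 N, if the wrist force passes 120 N, or if a joint passes its speed limit or range.

## Robot

A 6-joint arm with a two-finger parallel gripper is mounted at the origin on the work surface. World frame = base frame: x ahead of the robot, y to its left, z up, the work surface at z = 0. Lengths are in m, angles in degrees, forces in N, time in s.
With the tool pointing down it reaches from about 0.4 to 0.825 m from the base axis. Payload 7 kg.
Tool frame: the origin (TCP) lies between the finger pads; the fingertips stand 19 mm ahead of it and the grasp point (between the pads) is the TCP; z points along the fingers, y is the line along which they close (so a half turn about z gives the same grasp; the last joint's range is limited). The gripper opens to 88 mm and grips with 3 to 60 N. Pads are 19 mm wide; open, the fingers measure 130 mm over their backs; the gripper's body (78 mm by 193 mm) begins 47 mm behind the grasp point.
Start: joints at [91.851, 20.546, 0.682, 0, -70.136, -16.507], TCP at [0.171, 0.653, 0.246] pointing down, gripper open.
Joint ranges: [-176.03, 176.03], [-82.01, 121.73], [-58.28, 71.71], [-173.87, 95.51], [-174.79, -0.11], [-173.66, 173.66]. Speed limits (degrees/s): [136.94, 136.94, 172.46, 180, 180, 180].

## Interface

Orientations are given as [roll, pitch, yaw] about the fixed x, y, z axes, in that order (R = Rz(yaw) Ry(pitch) Rx(roll)).
In Python, from plant import get_obs, snapshot, close_job, spot_in, spot_point gives the robot as it stands.
- The arm moves only by the tool play_rows, never from a script. Its argument "plan" is a list of rows, each a list of 6 numbers: the shift along the tool's x, y, z in cm, then the turn, a rotation vector about the tool's x, y, z in degrees. A call has 1 to 20 rows; each row shifts and turns the commanded pose from where the row before left it, along the tool's axes as they then stand; what a row does not reach is not made up. A row lasts 1/12 s, in which the tool goes at most 41.7 mm and 7.16 degrees, less where a joint would pass 70% of its speed; a pose out of reach is approached as far as the arm can. A call is refused whole if a number of a shift passes 4.17 or a number of a turn 7.16, either way. A call with a gripper value outside its range is refused whole. "grip" is the finger opening in cm, from 0 to 8.76, set as the call begins (left out, the last holds). The fingers move at their own pace and stop on an object; the grip force is fixed at half the most. Time passes only in rows, so rows that do not move let the fingers close. It gives the time, the measured TCP pose, the force, the opening and the grip force at its end, in the units of the state.
- get_obs(): the state, without advancing time (a new reading comes with each control period).
- snapshot(name): name is "scene" or "side" or "wrist"; returns a dict with "frame" (420x560x3 uint8, red, green, blue), "fx", "fy", "cx", "cy" (pixels), "position" and "attitude" of the camera in the world. Camera axes: x right, y down, z forward; pixel columns grow to the right and rows downward; lengths in m; the calibration is good to about 2 mm. A picture is of the moment at which its call begins. There is no depth.
- close_job(): hands the job in; it is judged then, once.
Trained networks look in the newest picture that a camera, given by its name, has taken for a name from the list of things; names that differ only in an ending like _2 or _b are one class to them, and where a whole thing is asked for, a point or a joint stands for the part that bears it (a point fixed in the world has none). Each returns a list of dicts, best first, with "score" (0 to 1); they miss things now and then, are a little off and sometimes report something else, mostly with a low value. They report only what shows in the picture. A call takes as long as a camera call. They do not tell look-alikes from the thing itself.
- spot_in(camera, thing): "position" ([x, y, z] in m, in world coordinates, good to about 4 mm: the middle of the surface that is visible of it).
- spot_point(camera, thing): "position" ([x, y, z] in m, in world coordinates, good to about 4 mm: a listed point, or the origin of a listed thing).
The state is a dict: "clock": time; "joint_pos": joint angles; "qvel": joint speeds; "tau": joint torques, N m; "tool_pos": TCP position; "orientation": TCP orientation; "force": force on the tool from outside, world axes, zero at the start; "moment": the same for the moment, N m; "opening": finger opening in m; "gripper_force": force on a finger pad.
Only numpy, scipy, OpenCV 4.12 (cv2) and the standard library are available. Lean on these libraries where they do the work, as an engineer would, in place of code of your own. Each camera call takes 0.05 s, during which the arm holds its last target. There are 200 camera calls.

## Working session

There is one attempt and no reset: what is moved stays moved. The work goes in short steps, Python scripts to look and compute and a tool call to move; the robot and the scene stay as the last step left them, time stands still between calls to the robot, and variables do not carry over. Pictures are saved under pics/ and viewed, at most 10 in all, crops included, and the job is handed in when it is done.

Besides the shell and the picture viewer there is one more tool, called after "Emit:" by a JSON object that holds its "fn" and its "kwargs". play_rows: Moves the arm, as the interface text tells. Its arguments: {"type":"object","properties":{"plan":{"type":"array","items":{"type":"array","items":{"type":"number"}}},"grip":{"type":"number"}},"required":["plan"]}

```bash
mkdir -p pics; ls
cat > h.py <<'E'
import numpy as np, cv2
from scipy.spatial.transform import Rotation as R
from plant import *
def save(cam,name):
    s=snapshot(cam); cv2.imwrite('pics/'+name,s['frame'][:,:,::-1]); return s
E
python3 - <<'E'
from h import *
o=get_obs(); print(o)
for c in ['scene','side']:
    s=save(c,c+'1.png'); print(c,{k:s[k] for k in s if k!='frame'})
    for t in ['stand_edge','latch_head','key','key_grip','keyrest','board','board_end','board_cleat','gauge','gauge_tip','stand','bottle','scraper','mouse']:
        print(c,t,[(np.round(d['position'],3).tolist(),round(d['score'],2)) for d in spot_point(c,t)[:3]])
a=cv2.imread('pics/scene1.png');
E
```

```text
pics
{'clock': 0.0, 'joint_pos': array([ 9.18526184e+01,  2.05920480e+01,  6.33010703e-01, -2.13903101e-02,
       -7.01338438e+01, -1.65063077e+01]), 'qvel': array([ 0.0778585 ,  0.0437708 , -0.05030622, -0.00345654, -0.05850923,
        0.1459238 ]), 'tau': array([-7.98453984e-04, -5.82710838e+01,  2.93055135e+01,  6.99728161e+00,
        6.98360396e-03, -1.62211750e-04]), 'tool_pos': array([0.17066556, 0.65259656, 0.24460593]), 'orientation': array([ 1.79905233e+02, -7.11287036e-03, -1.46609687e+01]), 'force': array([-0.51436809,  0.33104034,  0.33279489]), 'moment': array([ 0.00384608, -0.02032063, -0.00571326]), 'gripper_force': 0.0, 'opening': 0.08761353792264302}
scene {'fx': 435.92681801695903, 'fy': 435.92681801695903, 'cx': 284.48465929099075, 'cy': 208.67548846358255, 'position': array([1.35212695, 0.08101801, 1.0384374 ]), 'attitude': array([-140.37731998,    0.50739238,   96.27598439])}
scene stand_edge [([0.593, 0.169, 0.059], 0.88), ([0.58, 0.12, 0.078], 0.46)]
scene latch_head [([0.465, 0.155, 0.089], 0.73)]
scene key [([0.495, -0.37, 0.011], 0.73), ([0.489, -0.374, 0
[... 856 characters left out ...]
stand_edge [([0.586, 0.164, 0.06], 0.62), ([0.575, -0.03, 0.066], 0.16)]
side latch_head [([0.469, 0.154, 0.089], 0.78)]
side key [([0.488, -0.377, 0.009], 0.56), ([0.587, 0.166, 0.06], 0.45)]
side key_grip [([0.496, -0.372, 0.093], 0.63)]
side keyrest [([0.491, -0.377, -0.001], 0.71), ([0.484, -0.241, -0.003], 0.7)]
side board [([0.573, -0.034, 0.064], 0.92), ([0.488, -0.375, 0.013], 0.22)]
side board_end [([0.579, 0.119, 0.077], 0.75)]
side board_cleat [([0.563, -0.167, 0.117], 0.73)]
side gauge [([0.715, 0.338, 0.001], 0.62)]
side gauge_tip [([0.687, 0.335, 0.077], 0.95)]
side stand []
side bottle []
side scraper [([0.749, -0.277, 0.001], 0.67)]
side mouse [([0.403, 0.379, -0.002], 0.84)]
```

View pics/scene1.png

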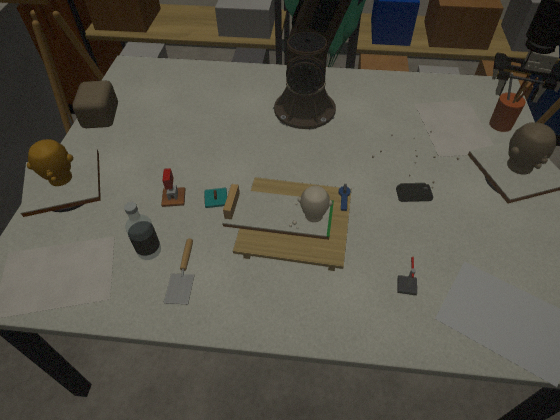

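View pics/side1.png

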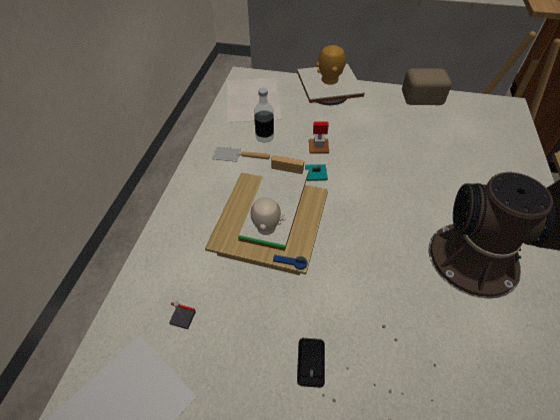

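The key is at (170,185) in the scene picture, on the brown rest. The turquoise look-alike is at (215,197), the latch at (344,195), the cleat at (231,200) and the gauge at (410,280). The networks' reports agree with these positions. I'll go over the latch first and look from the wrist.

Emit:
{"fn": "play_rows", "kwargs": {"plan": [[2.7,2.95,-0.2,0,0,0],[2.7,2.95,-0.2,0,0,0],[2.7,2.95,-0.2,0,0,0],[2.7,2.95,-0.2,0,0,0],[2.7,2.95,-0.2,0,0,0],[2.7,2.95,-0.2,0,0,0],[2.7,2.95,-0.2,0,0,0],[2.7,2.95,-0.2,0,0,0],[2.7,2.95,-0.2,0,0,0],[2.7,2.95,-0.2,0,0,0],[2.7,2.95,-0.2,0,0,0],[2.7,2.95,-0.2,0,0,0],[2.7,2.95,-0.2,0,0,0],[2.7,2.95,-0.2,0,0,0],[2.7,2.95,-0.2,0,0,0],[0,0,0,0,0,0]]}}

```text
clock: 2.83
tool_pos: [0.4526, 0.1174, 0.2761]
orientation: [180.0, -0.1, -15.0]
force: [-0.5, 0.5, -0.1]
opening: 0.0878
gripper_force: 0.0
```

Run:
```python
from h import *
o=get_obs(); print(o['clock'],o['tool_pos'],o['orientation'],o['joint_pos'])
s=save('wrist','w1.png'); print({k:s[k] for k in s if k!='frame'})
for t in ['stand_edge','latch_head','board_end','gauge_tip','gauge']:
    print(t,[(np.round(d['position'],4).tolist(),round(d['score'],2)) for d in spot_point('wrist',t)[:2]])
```

```text
2.8333 [0.45255779 0.11742333 0.27614133] [ 1.79977377e+02 -5.61389909e-02 -1.49502911e+01] [ 3.88141759e+01 -6.70882064e-01 -2.15694609e+01  6.27905224e-02
 -6.90864960e+01  3.62131160e+01]
{'fx': 338.2563526300075, 'fy': 338.2563526300075, 'cx': 284.529099859574, 'cy': 210.07717181781643, 'position': array([0.5316772 , 0.09747602, 0.41468032]), 'attitude': array([ 1.62436818e+02, -2.92842525e-02, -1.04936151e+02])}
stand_edge [([0.5895, 0.1681, 0.0598], 0.66)]
latch_head [([0.4658, 0.1576, 0.0872], 0.87)]
board_end [([0.579, 0.1247, 0.0737], 0.65), ([0.4678, 0.1572, 0.0866], 0.64)]
gauge_tip []
gauge []
```

View pics/w1.png

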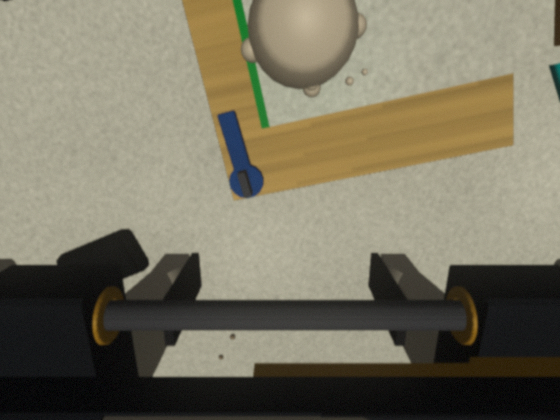

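The wrist picture shows the latch disc at (246,181), with its arm tip at (228,113). The stand corners are at (233,199) and (513,146), and the green strip runs from (238,0) to (265,127). I'll back-project these.

```bash
cat >> h.py <<'E'
def ray(s,uv,z):
    M=R.from_euler('xyz',s['attitude'],degrees=True).as_matrix()
    d=M@np.array([(uv[0]-s['cx'])/s['fx'],(uv[1]-s['cy'])/s['fy'],1]); p=np.array(s['position']); return p+d*(z-p[2])/d[2]
def cal(c): s=snapshot(c); return s
E
python3 - <<'E'
from h import *
s=snapshot('wrist')
im=s['frame']; cv2.imwrite('pics/w1b.png',im[:,:,::-1])
P=lambda u,v,z: ray(s,(u,v),z)[:2].round(4)
A,B=P(233,199,.06),P(513,146,.06); d=A-B; print('side edge',A,B,np.hypot(*d),'stand yaw',np.degrees(np.arctan2(-d[0],d[1])))
C=P(185,0,.06); d=C-A; print('front edge yaw',np.degrees(np.arctan2(d[1],d[0])))
# latch blue mask
hsv=cv2.cvtColor(im,cv2.COLOR_RGB2HSV); m=((hsv[...,0]>105)&(hsv[...,0]<130)&(hsv[...,1]>110)&(hsv[...,2]>40)).astype(np.uint8); m[230:]=0
n,l,st,c=cv2.connectedComponentsWithStats(m); k=1+np.argmax(st[1:,4]); print(st[k],c[k])
v,u=np.nonzero(l==k); q=np.array([ray(s,(a,b),.07)[:2] for a,b in zip(u,v)]); r=cv2.minAreaRect((q*1e4).astype(np.float32)); print('rect',r)
g=((hsv[...,0]>50)&(hsv[...,0]<80)&(hsv[...,1]>120)).astype(np.uint8); v,u=np.nonzero(g); q=np.array([ray(s,(a,b),.076)[:2] for a,b in zip(u,v)])
vx,vy,x0,y0=cv2.fitLine((q*1e3).astype(np.float32),cv2.DIST_HUBER,0,.1,.1).ravel(); print('strip mid',x0,y0,'yaw',np.degrees(np.arctan(vy/vx)),q.min(0),q.max(0))
tip=P(228,113,.075); ctr=P(246,181,.072); print('arm',tip,ctr,np.degrees(np.arctan2(*(tip-ctr)[::-1])))
E
```

```text
side edge [0.4472 0.1832] [ 0.4288 -0.1144] 0.2981682746369908 stand yaw -3.5379773735221054
front edge yaw -4.015736165479361
[ 224  108   43   84 1383] [243.66088214 150.37599422]
rect ((4941.97216796875, 1526.027099609375), (327.6153564453125, 852.292236328125), 82.10673522949219)
strip mid 566.7476 119.04577 yaw -1.1558042 [ 0.07064103 -0.14442012] [0.62219579 0.54535302]
arm [0.5342 0.159 ] [0.465  0.1618] -2.3170623858713246
```

Emit:
{"fn": "play_rows", "kwargs": {"plan": [[0.73,3.6,0.15,0,0,0],[0.73,3.6,0.15,0,0,0],[0.73,3.6,0.15,0,0,0],[0.73,3.6,0.15,0,0,0],[0.73,3.6,0.15,0,0,0],[0.73,3.6,0.15,0,0,0],[0.73,3.6,0.15,0,0,0],[0.73,3.6,0.15,0,0,0],[0.73,3.6,0.15,0,0,0],[0.73,3.6,0.15,0,0,0],[0.73,3.6,0.15,0,0,0],[0.73,3.6,0.15,0,0,0],[0.73,3.6,0.15,0,0,0],[0,0,0,0,0,0]]}}

```text
clock: 4.35
tool_pos: [0.4241, -0.358, 0.255]
orientation: [179.9, 0.1, -14.7]
force: [0.2, 0.0, -0.2]
opening: 0.0877
gripper_force: 0.0
```

Run:
```python
from h import *
o=get_obs(); print(o['clock'],o['tool_pos'],o['orientation'],o['joint_pos'])
s=save('wrist','w2.png'); np.save('w2.npy',{k:s[k] for k in s},allow_pickle=True)
for t in ['key','key_grip','keyrest']:
    print(t,[(np.round(d['position'],4).tolist(),round(d['score'],2)) for d in spot_point('wrist',t)[:2]])
im=s['frame'];hsv=cv2.cvtColor(im,cv2.COLOR_RGB2HSV); h=hsv[...,0].astype(int)
m=(((h<6)|(h>172))&(hsv[...,1]>170)&(hsv[...,2]>60)).astype(np.uint8)
n,l,st,c=cv2.connectedComponentsWithStats(m); k=1+np.argmax(st[1:,4]); print(st[k],c[k])
v,u=np.nonzero(l==k); q=np.array([ray(s,(a,b),.109)[:2] for a,b in zip(u,v)]); print('rect@.109',cv2.minAreaRect((q*1e3).astype(np.float32)))
```

```text
4.35 [ 0.42411666 -0.3579626   0.25495624] [ 1.79947584e+02  9.73393870e-02 -1.47322170e+01] [-1.99049911e+01  8.95187594e+00 -1.37981723e+01  6.60784111e-02
 -6.73421825e+01  9.51473144e+01]
key [([0.4932, -0.3783, 0.012], 0.93)]
key_grip [([0.4951, -0.3769, 0.0923], 0.64)]
keyrest [([0.479, -0.2436, -0.003], 0.8), ([0.4946, -0.375, 0.0088], 0.36)]
[ 261   86   46   64 1548] [283.34625323 117.95348837]
rect@.109 ((491.4004821777344, -374.0158386230469), (47.84756088256836, 20.920820236206055), 11.957304000854492)
```

View pics/w2.png

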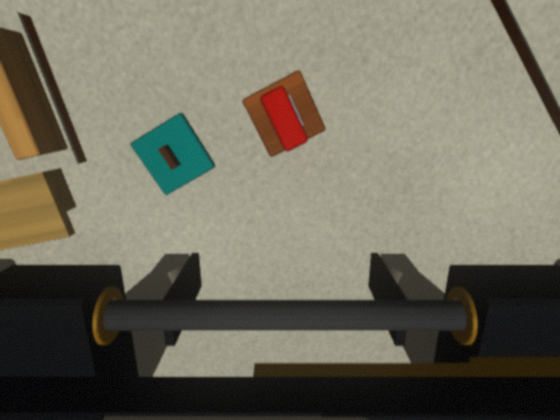

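The red handle is centred at (283,118) in the wrist picture. It measures 48x21 mm at its top height, as it should, and its yaw is about +12°. Next I turn, go over it, descend and pinch.

Emit:
{"fn": "play_rows", "kwargs": {"plan": [[0,0,0,0,0,-6.7],[0,0,0,0,0,-6.7],[0,0,0,0,0,-6.7],[0,0,0,0,0,-6.6],[3.2,1.55,0,0,0,0],[3.2,1.55,0,0,0,0],[0,0,0,0,0,0],[0,0,4,0,0,0],[0,0,4,0,0,0],[0,0,3,0,0,0],[0,0,2,0,0,0],[0,0,2,0,0,0],[0,0,1.4,0,0,0],[0,0,0,0,0,0],[0,0,0,0,0,0]]}}

```text
clock: 5.8
tool_pos: [0.4936, -0.3699, 0.0921]
orientation: [-180.0, 0.1, 12.2]
force: [0.6, -0.1, 0.5]
opening: 0.0877
gripper_force: 0.0
```

Emit:
{"fn": "play_rows", "kwargs": {"plan": [[0,0,0,0,0,0],[0,0,0,0,0,0],[0,0,0,0,0,0],[0,0,0,0,0,0],[0,0,0,0,0,0],[0,0,0,0,0,0],[0,0,0,0,0,0],[0,0,0,0,0,0],[0,0,0,0,0,0]], "grip": 1}}

```text
clock: 6.55
tool_pos: [0.4931, -0.3714, 0.092]
orientation: [-180.0, 0.0, 12.0]
force: [-0.3, 0.2, -0.1]
opening: 0.0332
gripper_force: 0.0
```

Run:
```python
from h import *
o=get_obs(); print(o)
s=save('wrist','w3.png')
```

```text
{'clock': 6.55, 'joint_pos': array([-1.88841578e+01,  2.29658502e+01, -1.76294571e+01,  3.77881440e-04,
       -4.94122540e+01,  1.20919597e+02]), 'qvel': array([-0.04269827,  0.12153224, -0.00758677,  0.01881967, -0.01488653,
        0.00469292]), 'tau': array([-1.40420452e-03, -5.59240472e+01,  2.37306315e+01,  5.53572893e+00,
        4.68982256e-02, -2.21737369e-04]), 'tool_pos': array([ 0.49305256, -0.37137017,  0.09200559]), 'orientation': array([-1.79996361e+02,  6.63416390e-03,  1.20356856e+01]), 'force': array([-0.32818087,  0.23638085, -0.11297246]), 'moment': array([-0.02103948, -0.08671602,  0.01543877]), 'gripper_force': 0.0, 'opening': 0.03321940416899455}
```

View pics/w3.png

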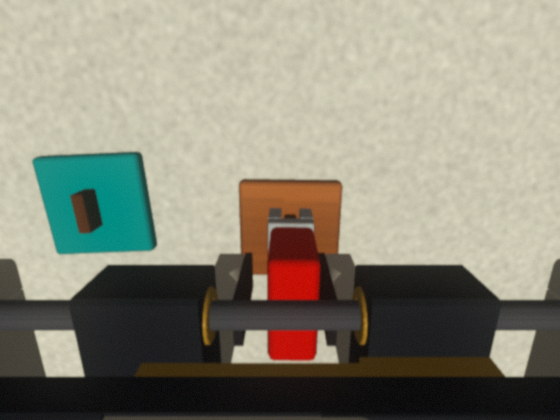

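The key stands between the fingers, with its handle at column ~293 and the finger middle at ~286. I'll centre by 4 mm and then close.

Emit:
{"fn": "play_rows", "kwargs": {"plan": [[0,0.3,0,0,0,0],[0,0,0,0,0,0],[0,0,0,0,0,0],[0,0,0,0,0,0],[0,0,0,0,0,0],[0,0,0,0,0,0],[0,0,0,0,0,0],[0,0,0,0,0,0]], "grip": 1}}

```text
clock: 7.27
tool_pos: [0.4937, -0.3742, 0.092]
orientation: [-180.0, 0.0, 12.0]
force: [0.3, -0.4, -1.6]
opening: 0.022
gripper_force: 30.0
```

Emit:
{"fn": "play_rows", "kwargs": {"plan": [[0,0,-0.5,0,0,0],[0,0,-1,0,0,0],[0,0,-2,0,0,0],[0,0,-3,0,0,0],[0,0,-3,0,0,0],[0,0,-3,0,0,0],[0,0,0,0,0,0],[0,0,0,0,0,0]]}}

```text
clock: 7.93
tool_pos: [0.4948, -0.3746, 0.2203]
orientation: [179.8, -0.3, 12.1]
force: [-0.5, -0.2, -2.2]
opening: 0.0219
gripper_force: 30.0
```

Run:
```python
from h import *
o=get_obs(); print({k:o[k] for k in ['tool_pos','orientation','force','opening','gripper_force','joint_pos']})
s=save('wrist','w4.png')
for c in ['side','wrist']:
  cal(c)
  for t in ['key','key_grip']:
    print(t,[(np.round(d['position'],4).tolist(),round(d['score'],2)) for d in spot_point(c,t)[:2]])
```

```text
{'tool_pos': array([ 0.49475659, -0.37464979,  0.22034973]), 'orientation': array([179.83335   ,  -0.25379131,  12.05117013]), 'force': array([-0.52432674, -0.23171932, -2.17564469]), 'opening': 0.02185969884630539, 'gripper_force': 29.986489713191986, 'joint_pos': array([-1.91253899e+01,  1.62743915e+01, -8.86482720e+00,  1.24035576e-02,
       -6.45573735e+01,  1.21170892e+02])}
key [([0.4876, -0.3748, 0.1377], 0.71)]
key_grip [([0.4918, -0.375, 0.2167], 0.73)]
key [([0.4926, -0.3776, 0.1357], 0.74)]
key_grip [([0.4962, -0.3745, 0.2151], 0.87), ([0.4903, -0.3724, 0.1372], 0.68)]
```

View pics/w4.png

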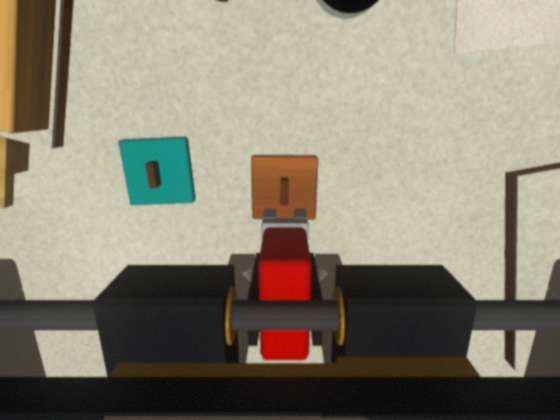

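The key hangs straight and centred. The bare stub at (284,190) gives me a reference for how the screw's tang must look from 128 mm above its seat. I move over the latch at the same relative height (TCP z 0.278).

Emit:
{"fn": "play_rows", "kwargs": {"plan": [[0,0,-2.9,0,0,7.15],[0,0,-2.9,0,0,7.15],[-0.36,-3.8,0,0,0,0],[-0.36,-3.8,0,0,0,0],[-0.36,-3.8,0,0,0,0],[-0.36,-3.8,0,0,0,0],[-0.36,-3.8,0,0,0,0],[-0.36,-3.8,0,0,0,0],[-0.36,-3.8,0,0,0,0],[-0.36,-3.8,0,0,0,0],[-0.36,-3.8,0,0,0,0],[-0.36,-3.8,0,0,0,0],[-0.36,-3.8,0,0,0,0],[-0.36,-3.8,0,0,0,0],[-0.36,-3.8,0,0,0,0],[-0.36,-3.8,0,0,0,0],[0,0,0,0,0,0],[0,0,0,0,0,0],[0,0,0,0,0,0]]}}

```text
clock: 9.87
tool_pos: [0.464, 0.1594, 0.2746]
orientation: [179.9, 0.1, -2.2]
force: [0.4, -0.2, -1.1]
opening: 0.0223
gripper_force: 30.0
```

Run:
```python
from h import *
o=get_obs(); print({k:o[k] for k in ['tool_pos','orientation','force','joint_pos','gripper_force']})
s=save('wrist','w5.png'); 
for t in ['latch_head','key']:
    print(t,[(np.round(d['position'],4).tolist(),round(d['score'],2)) for d in spot_point('wrist',t)[:2]])
a=cv2.imread('pics/w4.png')[130:280,210:360]; b=cv2.imread('pics/w5.png')[80:280,180:380]
b0=cv2.resize(b,(600,600),interpolation=cv2.INTER_CUBIC);cv2.imwrite('pics/w5c.png',b0)
cv2.imwrite('pics/w4c.png',cv2.resize(a,(600,600),interpolation=cv2.INTER_CUBIC))
```

```text
{'tool_pos': array([0.46403722, 0.15935501, 0.27458704]), 'orientation': array([ 1.79948651e+02,  5.09324175e-02, -2.19533307e+00]), 'force': array([ 0.36208526, -0.17074493, -1.10542854]), 'joint_pos': array([ 4.19658438e+01,  1.84407985e+00, -1.91990592e+01,  1.44911219e-03,
       -6.90291725e+01,  4.58383265e+01]), 'gripper_force': 29.986499547958374}
latch_head [([0.4666, 0.1596, 0.0879], 0.85)]
key [([0.4613, 0.1571, 0.1942], 0.66)]
```

View pics/w5c.png

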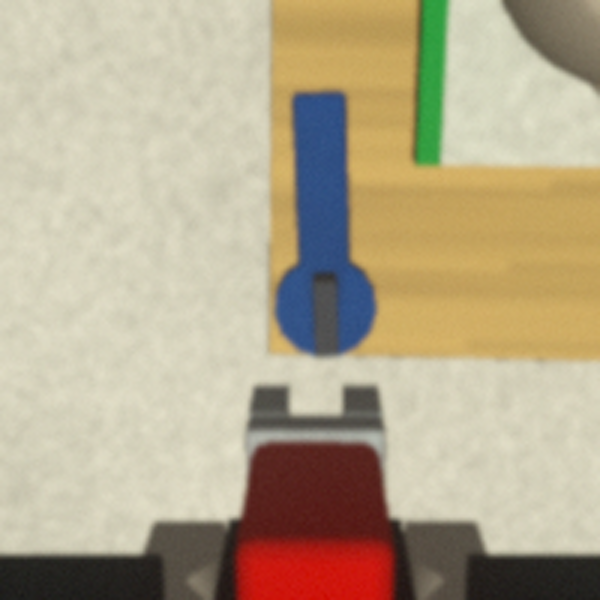

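View pics/w4c.png

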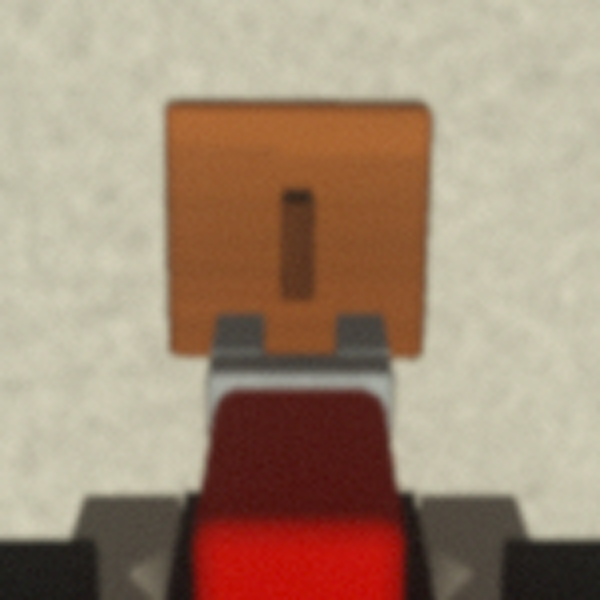

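In the crop the tang is at (288.7,184.5) in full-picture pixels. The reference is about (285.1,191), so the tool must go +6 mm in x and +3.5 mm in y, with a 1° turn. I correct and descend to 14 mm above the tang.

Emit:
{"fn": "play_rows", "kwargs": {"plan": [[0.6,0.35,0,0,0,-1],[0,0,3,0,0,0],[0,0,3,0,0,0],[0,0,2,0,0,0],[0,0,1.4,0,0,0],[0,0,0,0,0,0],[0,0,0,0,0,0],[0,0,0,0,0,0],[0,0,0,0,0,0]]}}

```text
clock: 10.77
tool_pos: [0.471, 0.1557, 0.1825]
orientation: [-179.9, -0.1, -1.3]
force: [-0.5, 0.1, -1.4]
opening: 0.0219
gripper_force: 30.0
```

Run:
```python
from h import *
o=get_obs(); print({k:o[k] for k in ['tool_pos','orientation','force']})
s=save('wrist','w6.png')
b=cv2.imread('pics/w6.png')[100:300,185:385]
cv2.imwrite('pics/w6c.png',cv2.resize(b,(600,600),interpolation=cv2.INTER_CUBIC))
```

```text
{'tool_pos': array([0.47101841, 0.15573606, 0.18246456]), 'orientation': array([-1.79923504e+02, -1.14564336e-01, -1.27734136e+00]), 'force': array([-0.47511582,  0.10494072, -1.38774952])}
```

View pics/w6c.png

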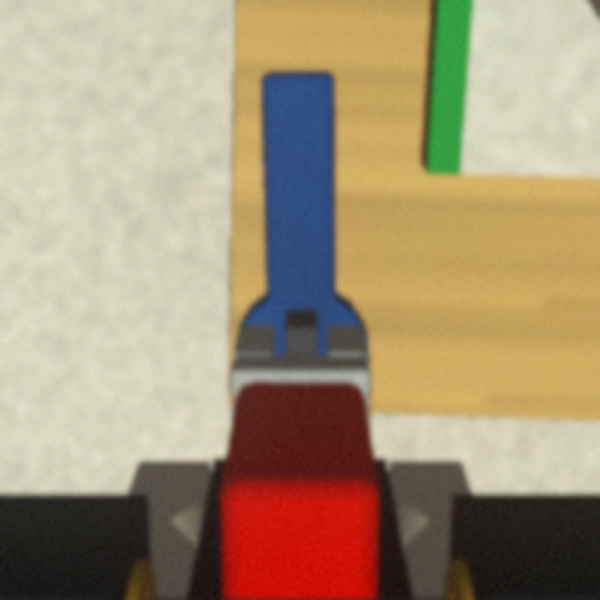

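The tang at column 302 lies in the middle of the slot (prongs 236 to 368), so I lower slowly.

Emit:
{"fn": "play_rows", "kwargs": {"plan": [[0,0,0.7,0,0,0],[0,0,0.5,0,0,0],[0,0,0.4,0,0,0],[0,0,0.4,0,0,0],[0,0,0.4,0,0,0],[0,0,0.4,0,0,0],[0,0,0.3,0,0,0],[0,0,0,0,0,0],[0,0,0,0,0,0]]}}

```text
clock: 11.57
tool_pos: [0.4706, 0.1556, 0.1503]
orientation: [180.0, -0.0, -1.2]
force: [-0.2, -1.4, 1.4]
opening: 0.0219
gripper_force: 30.0
```

Emit:
{"fn": "play_rows", "kwargs": {"plan": [[0,0,0,0,0,-5],[0,0,0,0,0,-5],[0,0,0,0,0,-5],[0,0,0,0,0,-5],[0,0,0,0,0,-5],[0,0,0,0,0,-5],[0,0,0,0,0,-5],[0,0,0,0,0,-5],[0,0,0,0,0,-5],[0,0,0,0,0,0],[0,0,0,0,0,0]]}}

```text
clock: 12.48
tool_pos: [0.4701, 0.1572, 0.1503]
orientation: [-179.9, -0.1, 43.8]
force: [-5.1, 6.2, 4.3]
opening: 0.0219
gripper_force: 30.0
```

Run:
```python
from h import *
o=get_obs(); print({k:o[k] for k in ['tool_pos','orientation','force','moment','joint_pos']})
for c in ['wrist','side']:
  s=snapshot(c)
  if c=='wrist': cv2.imwrite('pics/w7.png',s['frame'][:,:,::-1])
  for t in ['latch_head','key']: print(t,[(np.round(d['position'],4).tolist(),round(d['score'],2)) for d in spot_point(c,t)[:2]])
  im=s['frame'];hsv=cv2.cvtColor(im,cv2.COLOR_RGB2HSV); m=((hsv[...,0]>105)&(hsv[...,0]<130)&(hsv[...,1]>110)&(hsv[...,2]>40)).astype(np.uint8)
  n,l,st,cc=cv2.connectedComponentsWithStats(m); k=1+np.argmax(st[1:,4]); v,u=np.nonzero(l==k); q=np.array([ray(s,(a,b),.075)[:2] for a,b in zip(u,v)])
  print('blue',q.mean(0),st[k],cv2.minAreaRect((q*1e3).astype(np.float32)))
```

```text
{'tool_pos': array([0.47007665, 0.15721762, 0.15031599]), 'orientation': array([-1.79895727e+02, -1.36959491e-01,  4.37606287e+01]), 'force': array([-5.05141151,  6.21273641,  4.33814173]), 'moment': array([ 2.78556559,  2.08396314, -0.0474179 ]), 'joint_pos': array([ 41.17071181,   8.63013772, -29.12596686,  -0.13982949,
       -52.11187031,  92.67578676])}
latch_head []
key [([0.4683, 0.1526, 0.0685], 0.7), ([0.5773, 0.1207, 0.0768], 0.5)]
blue [0.50300096 0.182359  ] [ 276  127   38   92 2129] ((500.79559326171875, 180.5540313720703), (59.999595642089844, 16.007678985595703), 34.27010726928711)
latch_head [([0.4636, 0.1563, 0.0881], 0.59), ([0.6932, -0.3866, -0.0056], 0.29)]
key [([0.4664, 0.1561, 0.0687], 0.57), ([0.5789, 0.1195, 0.0778], 0.47)]
blue [0.50181143 0.18568374] [274 263  22  12 133] ((500.62091064453125, 184.53831481933594), (57.293312072753906, 17.972999572753906), 32.71398162841797)
```

Emit:
{"fn": "play_rows", "kwargs": {"plan": [[0,-0.15,0,0,0,0],[0,0,0,0,0,-5],[0,-0.03,0,0,0,-5],[0,-0.03,0,0,0,-5],[0,-0.03,0,0,0,-5],[0,0,0,0,0,-5],[0,0,0,0,0,-5],[0,0,0,0,0,-5],[0,0,0,0,0,-5],[0,0,0,0,0,-5],[0,0,0,0,0,-3],[0,0,0,0,0,0],[0,0,0,0,0,0],[0,0,0,0,0,0]]}}

```text
clock: 13.95
tool_pos: [0.4676, 0.1581, 0.1503]
orientation: [-180.0, -0.1, 91.7]
force: [-8.3, 5.0, 6.7]
opening: 0.0217
gripper_force: 30.0
```

Run:
```python
from h import *
o=get_obs(); print({k:o[k] for k in ['tool_pos','orientation','force','moment','joint_pos']})
for c in ['wrist','side']:
  s=snapshot(c)
  if c=='wrist': cv2.imwrite('pics/w8.png',s['frame'][:,:,::-1])
  for t in ['latch_head','key']: print(t,[(np.round(d['position'],4).tolist(),round(d['score'],2)) for d in spot_point(c,t)[:2]])
  im=s['frame'];hsv=cv2.cvtColor(im,cv2.COLOR_RGB2HSV); m=((hsv[...,0]>105)&(hsv[...,0]<130)&(hsv[...,1]>110)&(hsv[...,2]>40)).astype(np.uint8)
  n,l,st,cc=cv2.connectedComponentsWithStats(m); k=1+np.argmax(st[1:,4]); v,u=np.nonzero(l==k); q=np.array([ray(s,(a,b),.075)[:2] for a,b in zip(u,v)])
  print('blue',q.mean(0),st[k],cv2.minAreaRect((q*1e3).astype(np.float32)))
```

```text
{'tool_pos': array([0.46764828, 0.15806465, 0.15029038]), 'orientation': array([-1.79952966e+02, -8.91968732e-02,  9.17280387e+01]), 'force': array([-8.27911722,  5.0264459 ,  6.73255647]), 'moment': array([ 2.18275321,  3.10217163, -0.09244826]), 'joint_pos': array([ 4.14611693e+01,  8.49930036e+00, -2.92988435e+01, -1.24893094e-01,
       -5.21810766e+01,  1.40343469e+02])}
latch_head []
key [([0.4673, 0.1549, 0.0671], 0.69)]
blue [0.47207565 0.20061419] [ 276  126   39   92 2151] ((472.0353088378906, 197.767333984375), (60.28269577026367, 16.28327178955078), 81.927490234375)
latch_head [([0.4677, 0.1548, 0.0895], 0.75)]
key []
blue [0.47175574 0.20142436] [289 264  13  23 140] ((471.7139892578125, 197.95028686523438), (67.75274658203125, 16.48114585876465), 81.56021881103516)
```

The arm points at 81.8° in the world, and with the stand at about -3.7° that puts the latch at roughly 1.49 rad, so it is open. I back off within the play to relieve the forces, then release.

Emit:
{"fn": "play_rows", "kwargs": {"plan": [[0,-0.1,0,0,0,3],[0,-0.05,0,0,0,3],[0,0,0,0,0,1],[0,0,0,0,0,0],[0,0,0,0,0,0]]}}

```text
clock: 14.67
tool_pos: [0.4672, 0.1574, 0.1503]
orientation: [180.0, -0.0, 84.8]
force: [-1.1, 0.5, 3.8]
opening: 0.0217
gripper_force: 30.0
```

Emit:
{"fn": "play_rows", "kwargs": {"plan": [[0,0,0,0,0,0],[0,0,0,0,0,0],[0,0,0,0,0,0],[0,0,0,0,0,0],[0,0,0,0,0,0],[0,0,0,0,0,0],[0,0,0,0,0,0],[0,0,0,0,0,0],[0,0,-1,0,0,0],[0,0,-2,0,0,0],[0,0,-4,0,0,0],[0,0,-4,0,0,0],[0,0,-2,0,0,0],[0,0,0,0,0,0]], "grip": 6}}

```text
clock: 15.83
tool_pos: [0.4691, 0.1582, 0.2865]
orientation: [179.6, -0.3, 84.8]
force: [1.2, 0.3, -0.2]
opening: 0.0602
gripper_force: 0.0
```

Run:
```python
from h import *
o=get_obs(); print({k:o[k] for k in ['clock','tool_pos','orientation','force','joint_pos','opening']})
for c in ['wrist','side']:
  s=save(c,c+'9.png')
  for t in ['latch_head','key','key_grip','stand_edge','gauge_tip','gauge','board_end','board_cleat']: print(c,t,[(np.round(d['position'],4).tolist(),round(d['score'],2)) for d in spot_point(c,t)[:1]])
  if c=='side':
    a=s['frame'][60:340,150:360,::-1]; cv2.imwrite('pics/s9c.png',cv2.resize(a,(450,600)))
  im=s['frame'];hsv=cv2.cvtColor(im,cv2.COLOR_RGB2HSV); m=((hsv[...,0]>105)&(hsv[...,0]<130)&(hsv[...,1]>110)&(hsv[...,2]>40)).astype(np.uint8)
  n,l,st,cc=cv2.connectedComponentsWithStats(m); k=1+np.argmax(st[1:,4]); v,u=np.nonzero(l==k); q=np.array([ray(s,(a,b),.075)[:2] for a,b in zip(u,v)])
  print('blue',q.mean(0),st[k],cv2.minAreaRect((q*1e3).astype(np.float32)))
```

```text
{'clock': 15.8333, 'tool_pos': array([0.46909091, 0.15822849, 0.28650477]), 'orientation': array([179.55461982,  -0.31898319,  84.78615951]), 'force': array([ 1.22547676,  0.31255792, -0.18365377]), 'joint_pos': array([ 4.15174455e+01,  1.49609417e+00, -1.80389977e+01,  1.12502685e-01,
       -6.99274067e+01,  1.33229358e+02]), 'opening': 0.060238739905519006}
wrist latch_head []
wrist key [([0.4669, 0.1533, 0.0707], 0.98)]
wrist key_grip [([0.4693, 0.1552, 0.1474], 0.84)]
wrist stand_edge [([0.589, 0.1679, 0.0596], 0.76)]
wrist gauge_tip []
wrist gauge []
wrist board_end [([0.5785, 0.1245, 0.0765], 0.88)]
wrist board_cleat []
blue [0.47271876 0.20028582] [275 119  17  56 797] ((472.5858154296875, 199.1615753173828), (56.34524917602539, 14.9402437210083), 81.72486877441406)
side latch_head [([0.4669, 0.1519, 0.0871], 0.45)]
side key [([0.4627, 0.1543, 0.0688], 0.89)]
side key_grip [([0.4684, 0.1556, 0.1508], 0.76)]
side stand_edge [([0.7512, -0.276, 0.0006], 0.75)]
side gauge_tip [([0.6859, 0.3339, 0.0797], 0.68)]
side gauge [([0.7155, 0.3333, 0.0034], 0.69)]
side board_end [([0.5777, 0.1182, 0.075], 0.89)]
side board_cleat [([0.5649, -0.1689, 0.1144], 0.73)]
blue [0.47210042 0.20125113] [289 265  13  22 140] ((471.8571472167969, 198.9152069091797), (64.097412109375, 16.48114585876465), 81.5602035522461)
```

View pics/s9c.png

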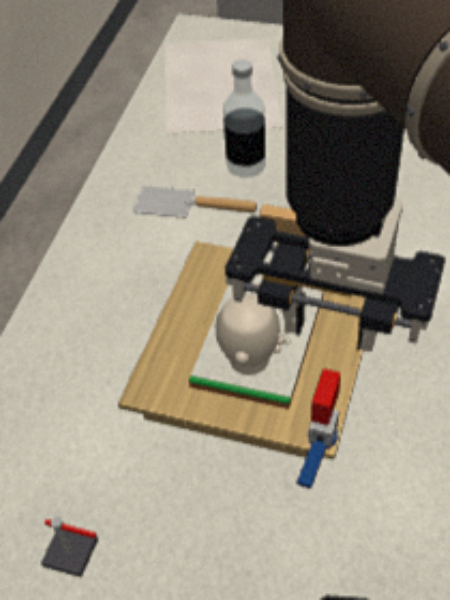

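The key stands upright on the screw with the blue arm pointing outward, and the board hasn't moved. Next I turn the wrist back and go over the cleat.

Emit:
{"fn": "play_rows", "kwargs": {"plan": [[0,0,0,0,0,6.7],[0,0,0,0,0,6.7],[0,0,0,0,0,6.7],[0,0,0,0,0,6.7],[0,0,0,0,0,6.7],[0,0,0,0,0,6.7],[0,0,0,0,0,6.7],[0,0,0,0,0,6.7],[0,0,0,0,0,6.7],[0,0,0,0,0,6.7],[0,0,0,0,0,6.7],[0,0,0,0,0,6.7],[0,0,0,0,0,7],[0,0,0,0,0,0]], "grip": 7}}

```text
clock: 17.9
tool_pos: [0.4669, 0.1572, 0.2801]
orientation: [-180.0, -0.0, -3.0]
force: [-0.3, 0.6, 0.1]
opening: 0.0704
gripper_force: 0.0
```

Emit:
{"fn": "play_rows", "kwargs": {"plan": [[0.8,3.57,0,0,0,0],[0.8,3.57,0,0,0,0],[0.8,3.57,0,0,0,0],[0.8,3.57,0,0,0,0],[0.8,3.57,0,0,0,0],[0.8,3.57,0,0,0,0],[0.8,3.57,0,0,0,0],[0.8,3.57,0,0,0,0],[0.8,3.57,0,0,0,0],[0,0,0,0,0,0]]}}

```text
clock: 18.73
tool_pos: [0.5243, -0.172, 0.2795]
orientation: [179.9, 0.1, -2.6]
force: [0.8, 0.9, -0.5]
opening: 0.0702
gripper_force: 0.0
```

```bash
cat >> h.py <<'E'
def boardlook(s):
    im=s['frame'];hsv=cv2.cvtColor(im,cv2.COLOR_RGB2HSV); m=((hsv[...,0]>50)&(hsv[...,0]<80)&(hsv[...,1]>130)&(hsv[...,2]>40)).astype(np.uint8)
    n,l,st,cc=cv2.connectedComponentsWithStats(m); k=1+np.argmax(st[1:,4]); v,u=np.nonzero(l==k)
    q=np.array([ray(s,(a,b),.076)[:2] for a,b in zip(u,v)]); r=cv2.minAreaRect((q*1e3).astype(np.float32)); return q.mean(0),r,st[k]
E
python3 - <<'E'
from h import *
o=get_obs(); print({k:o[k] for k in ['clock','tool_pos','orientation','joint_pos','opening']})
for c in ['wrist','side']:
  s=save(c,c+'10.png')
  for t in ['stand_edge','gauge_tip','gauge','board_end','board_cleat','board','key']: print(c,t,[(np.round(d['position'],4).tolist(),round(d['score'],2)) for d in spot_point(c,t)[:1]])
  if c=='side': print(boardlook(s))
s=np.array(0)
E
```

```text
{'clock': 18.7333, 'tool_pos': array([ 0.52429841, -0.17196687,  0.27950705]), 'orientation': array([ 1.79932911e+02,  5.67139609e-02, -2.61699692e+00]), 'joint_pos': array([ 2.22458999e+00,  7.75496840e+00, -1.19818676e+01,  6.59108152e-02,
       -7.03253500e+01,  8.51362218e+01]), 'opening': 0.07017189184402561}
wrist stand_edge []
wrist gauge_tip []
wrist gauge []
wrist board_end []
wrist board_cleat [([0.5677, -0.1647, 0.1162], 0.93)]
wrist board [([0.5707, -0.0347, 0.0617], 0.65)]
wrist key []
side stand_edge [([0.5885, 0.1668, 0.06], 0.82)]
side gauge_tip [([0.6884, 0.334, 0.0729], 0.76)]
side gauge [([0.7183, 0.3345, -0.0002], 0.82)]
side board_end [([0.5783, 0.1218, 0.0734], 0.63)]
side board_cleat [([0.5638, -0.1679, 0.1142], 0.69)]
side board [([0.5721, -0.0322, 0.0645], 0.9)]
side key [([0.4652, 0.1571, 0.069], 0.66)]
(array([0.57879076, 0.11933803]), ((579.2342529296875, 119.3118667602539), (7.634528636932373, 126.3366470336914), 87.15766906738281), array([239, 236,  46,  12, 115], dtype=int32))
```

Emit:
{"fn": "play_rows", "kwargs": {"plan": [[2.1,-0.45,0,0,0,0.2],[2,-0.45,0,0,0,0],[0,0,4,0,0,0],[0,0,4,0,0,0],[0,0,4,0,0,0],[0,0,3,0,0,0],[0,0,2,0,0,0],[0,0,0.8,0,0,0],[0,0,0,0,0,0],[0,0,0,0,0,0],[0,0,0,0,0,0]]}}

```text
clock: 20.45
tool_pos: [0.5666, -0.1602, 0.1038]
orientation: [180.0, -0.2, -2.8]
force: [0.4, -0.6, 0.5]
opening: 0.0697
gripper_force: 0.0
```

Emit:
{"fn": "play_rows", "kwargs": {"plan": [[0,0,0,0,0,0],[0,0,0,0,0,0],[0,0,0,0,0,0],[0,0,0,0,0,0],[0,0,0,0,0,0],[0,0,0,0,0,0],[0,0,0,0,0,0],[0,0,0,0,0,0],[0,0,0,0,0,0],[0,0,0,0,0,0]], "grip": 1}}

```text
clock: 21.28
tool_pos: [0.5653, -0.1605, 0.1022]
orientation: [180.0, 0.0, -2.9]
force: [0.1, -4.8, 1.5]
opening: 0.0221
gripper_force: 30.0
```

Run:
```python
from h import *
o=get_obs(); print({k:o[k] for k in ['clock','tool_pos','orientation','force','moment','opening','gripper_force']})
print(boardlook(save('side','side11.png')))
```

```text
{'clock': 21.2833, 'tool_pos': array([ 0.56533458, -0.1605048 ,  0.10218516]), 'orientation': array([ 1.79973185e+02,  7.98637481e-04, -2.85863537e+00]), 'force': array([ 0.07300162, -4.83057129,  1.5371199 ]), 'moment': array([-1.60534292,  0.0736496 , -0.05566977]), 'opening': 0.022098903375752633, 'gripper_force': 30.000091195106506}
(array([0.57852482, 0.12477337]), ((579.506103515625, 124.87220764160156), (7.937071800231934, 129.46278381347656), 86.96354675292969), array([238, 237,  47,  13, 118], dtype=int32))
```

The cleat is gripped at 22 mm opening and the board is still straight. I'll slide about 16 cm outward at moderate speed and then measure.

Emit:
{"fn": "play_rows", "kwargs": {"plan": [[0,-0.4,0,0,0,0],[0.03,-0.8,0,0,0,0],[0.04,-1.2,0,0,0,0],[0.05,-1.2,0,0,0,0],[0.05,-1.2,0,0,0,0],[0.05,-1.2,0,0,0,0],[0.05,-1.2,0,0,0,0],[0.05,-1.2,0,0,0,0],[0.05,-1.2,0,0,0,0],[0.05,-1.2,0,0,0,0],[0.05,-1.2,0,0,0,0],[0.05,-1.2,0,0,0,0],[0.04,-1.2,0,0,0,0],[0.03,-1,0,0,0,0],[0,-0.8,0,0,0,0],[0,-0.4,0,0,0,0],[0,0,0,0,0,0],[0,0,0,0,0,0],[0,0,0,0,0,0]]}}

```text
clock: 22.92
tool_pos: [0.5796, 0.007, 0.1022]
orientation: [-179.9, -0.0, -2.8]
force: [-2.6, 5.3, 4.2]
opening: 0.0221
gripper_force: 30.0
```

Run:
```python
from h import *
o=get_obs(); print({k:o[k] for k in ['clock','tool_pos','orientation','force','moment','opening','gripper_force','joint_pos']})
for c in ['side','scene']:
  s=save(c,c+'12.png'); print(boardlook(s))
  for t in ['stand_edge','gauge_tip','gauge','board_end','board_cleat','key']: print(c,t,[(np.round(d['position'],4).tolist(),round(d['score'],2)) for d in spot_point(c,t)[:1]])
  im=s['frame'];hsv=cv2.cvtColor(im,cv2.COLOR_RGB2HSV); h=hsv[...,0].astype(int)
  m=(((h<8)|(h>170))&(hsv[...,1]>150)&(hsv[...,2]>60)).astype(np.uint8)
  n,l,st,cc=cv2.connectedComponentsWithStats(m)
  for k in range(1,n):
    p=ray(s,cc[k],.076)
    if st[k][4]>10 and .6<p[0]<.8 and p[1]>.25:
      v,u=np.nonzero(l==k); q=np.array([ray(s,(a,b),.076)[:2] for a,b in zip(u,v)]); print('ptr',q.mean(0),st[k],cv2.minAreaRect((q*1e3).astype(np.float32)))
```

```text
{'clock': 22.9167, 'tool_pos': array([0.57960428, 0.00704517, 0.10217237]), 'orientation': array([-1.79886016e+02, -3.39950859e-02, -2.83555003e+00]), 'force': array([-2.62015796,  5.31243935,  4.2322762 ]), 'moment': array([1.59244645, 0.91499406, 0.04390567]), 'opening': 0.022070362703481103, 'gripper_force': 30.013187527656555, 'joint_pos': array([ 19.95890312,  19.22854002, -21.96310724,  -0.1222805 ,
       -48.73291693,  67.28617272])}
(array([0.59253673, 0.29184727]), ((593.1633911132812, 292.1156311035156), (7.441173553466797, 128.5576629638672), 87.0418701171875), array([213, 292,  52,  15, 156], dtype=int32))
side stand_edge []
side gauge_tip [([0.4684, 0.1558, 0.1501], 0.75)]
side gauge [([0.7154, 0.3351, 0.0005], 0.59)]
side board_end [([0.5899, 0.2941, 0.0728], 0.86)]
side board_cleat [([0.5783, 0.0056, 0.1132], 0.75)]
side key [([0.4622, 0.1528, 0.0704], 0.72)]
ptr [0.70756571 0.33828443] [179 305  16   6  34] ((706.7045288085938, 338.4062805175781), (4.935092926025391, 39.356876373291016), 85.7492904663086)
(array([0.61218697, 0.28860848]), ((610.4854125976562, 288.74603271484375), (2.7592320442199707, 86.64978790283203), 87.2702865600586), array([392, 219,   2,  26,  47], dtype=int32))
scene stand_edge [([0.4658, 0.1567, 0.0921], 0.69)]
scene gauge_tip [([0.6865, 0.3371, 0.0731], 0.76)]
scene gauge [([0.715, 0.3357, 0.0009], 0.74)]
scene board_end [([0.5932, 0.2949, 0.0773], 0.88)]
scene board_cleat [([0.5788, 0.0077, 0.117], 0.96)]
scene key [([0.4698, 0.1543, 0.0691], 0.87)]
ptr [0.70674427 0.3352542 ] [412 257   2  11  19] ((705.7291870117188, 335.54193115234375), (2.563656806945801, 31.085338592529297), 85.72907257080078)
```

Both cameras put the gap to the pointer at about 50 mm. I slide 45 mm, then measure again.

Emit:
{"fn": "play_rows", "kwargs": {"plan": [[0.01,-0.4,0,0,0,0],[0.02,-0.7,0,0,0,0],[0.02,-0.8,0,0,0,0],[0.02,-0.8,0,0,0,0],[0.02,-0.7,0,0,0,0],[0.02,-0.6,0,0,0,0],[0.01,-0.5,0,0,0,0],[0,0,0,0,0,0],[0,0,0,0,0,0],[0,0,0,0,0,0],[0,0,0,0,0,0]]}}

```text
clock: 24.53
tool_pos: [0.5831, 0.0508, 0.1022]
orientation: [-180.0, -0.0, -2.9]
force: [-0.6, 1.7, 5.3]
opening: 0.022
gripper_force: 30.0
```

```bash
cat > look.py <<'E'
from h import *
o=get_obs(); print({k:o[k] for k in ['clock','tool_pos','orientation','force','moment','gripper_force']})
n=np.array([.0698,.9976]); e=np.array([.9976,-.0698])
for c in ['side','scene']:
  s=save(c,c+'13.png'); st_=boardlook(s); end=np.array(st_[1][0])/1e3+.004*np.array([.05,.9988]); print(c,st_,'end n,e',end@n,end@e)
  N={}
  for t in ['stand_edge','gauge_tip','gauge','board_end','key','latch_head']:
    d=spot_point(c,t)[:1]; print(c,t,[(np.round(x['position'],4).tolist(),round(x['score'],2),round(float(x['position'][:2]@n),4)) for x in d])
  hsv=cv2.cvtColor(s['frame'],cv2.COLOR_RGB2HSV); h=hsv[...,0].astype(int)
  m=(((h<8)|(h>170))&(hsv[...,1]>150)&(hsv[...,2]>60)).astype(np.uint8)
  k0,l,st,cc=cv2.connectedComponentsWithStats(m)
  for k in range(1,k0):
    p=ray(s,cc[k],.076)
    if st[k][4]>10 and .6<p[0]<.8 and p[1]>.25:
      v,u=np.nonzero(l==k); q=np.array([ray(s,(a,b),.076)[:2] for a,b in zip(u,v)]); r=cv2.minAreaRect((q*1e3).astype(np.float32)); print('ptr',r,np.array(r[0])/1e3@n)
E
python3 look.py
```

```text
{'clock': 24.5333, 'tool_pos': array([0.58308022, 0.05082651, 0.10219261]), 'orientation': array([-1.79951569e+02, -2.68364234e-02, -2.85897255e+00]), 'force': array([-0.62153918,  1.70962758,  5.25522927]), 'moment': array([0.32209645, 0.63320091, 0.01935504]), 'gripper_force': 30.003358125686646}
side (array([0.59593763, 0.33550344]), ((597.0357055664062, 335.5875244140625), (7.776086807250977, 128.8137664794922), 87.12750244140625), array([206, 308,  53,  16, 174], dtype=int32)) end n,e 0.38045477812400386 0.5720994657089453
side stand_edge []
side gauge_tip [([0.6876, 0.3337, 0.0768], 0.9, 0.3809)]
side gauge [([0.7122, 0.3341, 0.0006], 0.97, 0.383)]
side board_end [([0.5966, 0.3344, 0.0749], 0.91, 0.3752)]
side key [([0.4636, 0.1531, 0.0694], 0.84, 0.1851)]
side latch_head [([0.4683, 0.1522, 0.0876], 0.44, 0.1845)]
ptr ((706.7045288085938, 338.4062805175781), (4.935092926025391, 39.356876373291016), 85.7492904663086) 0.3869220815551758
scene (array([0.61777274, 0.33147383]), ((616.3033447265625, 331.52166748046875), (2.731597661972046, 86.0570297241211), 85.97161865234375), array([408, 222,   2,  26,  51], dtype=int32)) end n,e 0.3777435604604297 0.591604659349082
scene stand_edge []
scene gauge_tip [([0.685, 0.3372, 0.0726], 0.86, 0.3842)]
scene gauge [([0.7146, 0.3375, 0.0013], 0.95, 0.3866)]
scene board_end [([0.6003, 0.3357, 0.076], 0.92, 0.3768)]
scene key [([0.4694, 0.1591, 0.0684], 0.63, 0.1915)]
scene latch_head [([0.4664, 0.1564, 0.0919], 0.42, 0.1886)]
ptr ((707.3031005859375, 335.4222412109375), (2.559211254119873, 27.928375244140625), 85.72933197021484) 0.3839869842529297
```

About 6.4 mm remains by all the estimates, so I make the final nudge.

Emit:
{"fn": "play_rows", "kwargs": {"plan": [[0,-0.2,0,0,0,0],[0.01,-0.25,0,0,0,0],[0,-0.18,0,0,0,0],[0,0,0,0,0,0],[0,0,0,0,0,0],[0,0,0,0,0,0],[0,0,0,0,0,0],[0,0,0,0,0,0],[0,0,0,0,0,0]]}}

```text
clock: 25.98
tool_pos: [0.5833, 0.0559, 0.1022]
orientation: [180.0, 0.0, -2.9]
force: [-1.0, -4.9, 5.4]
opening: 0.0218
gripper_force: 30.0
```

```bash
python3 look.py
```

```text
{'clock': 25.9833, 'tool_pos': array([0.58330876, 0.05588095, 0.10220236]), 'orientation': array([ 1.79960076e+02,  9.23483652e-03, -2.87970422e+00]), 'force': array([-0.95416016, -4.94383535,  5.39900172]), 'moment': array([-1.69679606,  0.1948745 ,  0.02569693]), 'gripper_force': 30.000731348991394}
side (array([0.59687848, 0.3404724 ]), ((597.8867797851562, 340.4661865234375), (7.3906707763671875, 128.3740997314453), 87.13482666015625), array([205, 310,  53,  16, 172], dtype=int32)) end n,e 0.38538113642478516 0.5726079667343359
side stand_edge [([0.5803, 0.0559, 0.1166], 0.29, 0.0963)]
side gauge_tip [([0.6883, 0.3341, 0.0773], 0.88, 0.3813)]
side gauge [([0.7186, 0.3384, 0.0007], 0.8, 0.3877)]
side board_end [([0.5954, 0.3415, 0.0751], 0.63, 0.3822)]
side key []
side latch_head [([0.4672, 0.1528, 0.0887], 0.45, 0.185)]
ptr ((706.7045288085938, 338.4062805175781), (4.935092926025391, 39.356876373291016), 85.7492904663086) 0.3869220815551758
scene (array([0.6236683 , 0.33626159]), ((621.17822265625, 336.58404541015625), (2.7156221866607666, 81.74565887451172), 85.89079284667969), array([410, 224,   2,  25,  46], dtype=int32)) end n,e 0.3831340551625781 0.5961144835922461
scene stand_edge [([0.4692, 0.1571, 0.0717], 0.72, 0.1895)]
scene gauge_tip [([0.686, 0.3369, 0.0721], 0.91, 0.384)]
scene gauge [([0.7158, 0.3359, 0.0032], 0.57, 0.3851)]
scene board_end [([0.5987, 0.342, 0.0749], 0.97, 0.383)]
scene key [([0.4702, 0.1579, 0.0697], 0.87, 0.1903)]
scene latch_head [([0.4672, 0.1569, 0.0898], 0.54, 0.1891)]
ptr ((705.7291870117188, 335.54193115234375), (2.563656806945801, 31.085338592529297), 85.72907257080078) 0.38399652777099613
```

Emit:
{"fn": "play_rows", "kwargs": {"plan": [[0,-0.12,0,0,0,0],[0,0,0,0,0,0],[0,0,0,0,0,0],[0,0,0,0,0,0],[0,0,0,0,0,0],[0,0,0,0,0,0],[0,0,0,0,0,0],[0,0,0,0,0,0]]}}

```text
clock: 27.35
tool_pos: [0.5833, 0.0569, 0.1022]
orientation: [179.9, 0.0, -2.9]
force: [0.1, -6.5, 6.3]
opening: 0.0217
gripper_force: 30.0
```

```bash
python3 -c "
from plant import *
print(get_obs()['tool_pos'],get_obs()['orientation']); print(close_job())"
```

```text
[0.58334536 0.05691774 0.10222172] [ 1.79944977e+02  1.36487993e-02 -2.87910671e+00]
the job is handed in; nothing more can be done
None
```

I handed the job in at about 27 s, with no verdict returned: the key stands on the opened lock screw (about 1.49 rad), and the board is held level, its front end within about 1 mm of the pointer line by my measurements.

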